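# Draw the sprung length gauge to its marker and hold

### The job

Open the lid of the long wooden gauge case by its black tab until it rests back on its stop, and let go of it. Then take the green grip of the sprung rod in the case, pull the rod out until its pointer stands in line with the red marker, and finish still holding it there against the spring. Do not shift the red marker, and leave the other things on the shelf where they are.

Things in the scene. Friction and masses are not known exactly. Their poses are not given: they have to be found in the camera images.
- case: Fixed wooden case 150 (x) x 340 (y) x 100 mm high, 8 mm walls and floor; origin at the centre of its underside; z up. Hinged lid on its +x long side, black lid tab on its -x long side. Inside, lying along y, is a telescoping rod gauge: an aluminium sleeve 22 mm thick (axis at x = -15, z = 32 mm, from y = -160 to -45 mm), out of whose +y end a steel rod 11 mm thick is pulled towards the case's +y. A yellow scale runs along the inside of the -x wall.
- lid (a joint): Lid hinge angle in rad: 0 shut, 1.75 open, resting on its stop a little past upright; below upright it falls shut when let go, past upright it falls onto the stop. Lid about 0.25 kg, 8 mm thick, lying on the case's rim (z = 100 to 108 mm) when shut.
- lid_hinge (a point): Middle of the lid's hinge line, fixed in the case at x = 77, z = 100 mm of the case; the hinge line runs along the case's y.
- lid_tab (a point): Point to hold on the lid's black tab. The tab is 24 mm wide along the case's y, 12 mm thick, and sticks out 45 mm from the lid's front edge in the plane of the lid, at the middle of its length; this point lies 33 mm out from the edge, half-way through the thickness; it is 185 mm from the hinge line (shut: case x = -108, y = 0, z = 106 mm) and moves with the lid in an arc up and back.
- rod (a joint): How far the rod is pulled out, in m: 0 fully in (start), 0.115 the end of travel; it moves along the case's +y. Inner spring: about 3.5 N at the start of the pull, growing by 0.7 N per 10 mm; let go, it runs back in.
- grip: Green upright grip on the rod's outer end, 26 (case x) x 16 (case y) x 62 mm high; origin at the centre of its underside; at rest at case x = -15, y = -30, z = 26 mm, top at z = 88 mm, 12 mm under the case's rim.
- grip_hold (a point): Point to hold on the green grip: on its vertical centre line, 16 mm below its top (case z = 72 mm).
- pointer (a point): Tip of the white pointer arm, 5 mm wide, that reaches 19 mm from the green grip (case z = 46 mm) towards the case's -x wall; moves with the rod.
- marker (a joint): Where the red marker stands along the scale, in m, given as the rod extension (rod) at which the pointer is exactly in line with it; it varies between about 0.045 and 0.095. Friction holds it.
- marker_tip (a point): Nose of the red marker (16 mm wide with a 6 mm wide nose, from case z = 44 to 72 mm, riding inside the case's -x wall), on its centre line, facing the pointer with about 2 mm between them in x when in line.
- rear_light: Loose white plastic rear light with grey press button, 42 x 66 x 28 mm; origin under its centre. Leave alone.
- cassette_tool: Loose stainless steel cassette tool standing upright, 26 mm across, 34 mm high; origin under its centre. Leave alone.
- mini_vise: Loose black mini vise with turning knob, about 103 x 70 x 70 mm high; origin under its base plate. Leave alone.
- crate: Loose wooden crate of spare reflectors, 170 x 130 x 85 mm high; origin under its centre. Leave alone.

How it is judged:
By the outcome, as a careful person would: the job done as asked, in the order asked, and still so for the second after the job is handed in, while the arm keeps its last pose, push and grip.
It also fails if it takes over 45 s, if anything falls off the work surface, if the arm or the gripper's body presses on something with over 40 N, if the wrist force passes 120 N, or if a joint passes its speed limit or range.

### The arm

A 6-joint arm with a two-finger parallel gripper is mounted at the origin on the work surface. World frame = base frame: x ahead of the robot, y to its left, z up, the work surface at z = 0. Lengths are in mm, angles in rad, forces in N, time in s.
With the tool pointing down it reaches from about 350 to 875 mm from the base axis. Payload 4.2 kg.
Tool frame: the origin (TCP) lies at the very end of the fingers, on their centre line; the grasp point (between the pads) lies arm.grip_point_offset behind it (arm.grip_point_offset is the distance from the TCP to the grasp point, in mm); z points along the fingers, y is the line along which they close (so a half turn about z gives the same grasp; the last joint's range is limited). The gripper opens to 85 mm and grips with 20 to 120 N. Pads are 22 mm wide; open, the fingers measure 114 mm over their backs; the gripper's body (76 mm by 85 mm) begins 54 mm behind the grasp point. The pads swing forward as they close: fully open they stand 13 mm farther back than shut.
Start: joints at [-0.922, 0.385, 0.008, 0, -1.194, -0.259], TCP at [237.515, -578.088, 231.312] pointing down, gripper open.
Joint ranges: [-3.14, 3.14], [-1.21, 2.06], [-1.07, 1.41], [-3.16, 2.05], [-2.99, -0.16], [-3.1, 3.1]. Speed limits (rad/s): [2.79, 2.79, 3.14, 3.14, 3.14, 3.14].

### API

Orientations are given as a unit quaternion [x, y, z, w].
In Python, from bench import arm, cams, ticket gives the robot as it stands.
- The arm moves only by the tool servo_tool, never from a script. Its argument "commands" is a list that holds one entry, the list of rows, each a list of 7 numbers: the closure in counts, from 0 (fully open) to 255 (shut), then the shift along the tool's x, y, z in m, then the turn, a rotation vector about the tool's x, y, z in degrees. In form: [[[grip, x, y, z, ax, ay, az], ...]]. A call has 1 to 10 rows; each row shifts and turns the commanded pose from where the row before left it, along the tool's axes as they then stand; what a row does not reach is not made up. A row lasts 1/12 s, in which the tool goes at most 41.7 mm and 7.16 degrees, less where a joint would pass 70% of its speed; a pose out of reach is approached as far as the arm can. A call with a gripper value outside its range is refused whole. The fingers move at their own pace and stop on an object; the grip force is fixed at half the most. Time passes only in rows, so rows that do not move let the fingers close. It gives the time, the measured TCP pose, the force, the opening and the grip force at its end, in the units of the state.
- arm.read_state(): the state, without advancing time (a new reading comes with each control period).
- cams.get_image(name): name is "scene" or "top" or "wrist"; returns a dict with "frame" (384x512x3 uint8, blue, green, red), "K" (3x3 intrinsics, pixels), "T" (4x4, takes a point from camera to world coordinates). Camera axes: x right, y up, looking along -z (the intrinsics and any distortion apply to the point x, -y, -z); pixel columns grow to the right and rows downward; lengths in mm; the calibration is good to about 2 mm. The wrist camera is an equidistant fisheye: a pixel r from the principal point sees the ray r / f radians off the axis. A picture is of the moment at which its call begins. There is no depth.
- ticket.job_done(): hands the job in; it is judged then, once.
The state is a dict: "clock": time; "joints": joint angles; "joint_vel": joint speeds; "joint_efforts": joint torques, N m; "position": TCP position; "ee_rot": TCP orientation; "contact_force": force on the tool from outside, world axes, zero at the start; "wrist_torque": the same for the moment, N m; "gripper_width": finger opening in mm; "grasp_force": force on a finger pad.
Only numpy, scipy, OpenCV 4.12 (cv2) and the standard library are available. Lean on these libraries where they do the work, as an engineer would, in place of code of your own. Each camera call takes 0.05 s, during which the arm holds its last target. There are 200 camera calls.

## Working session

There is one attempt and no reset: what is moved stays moved. The work goes in short steps, Python scripts to look and compute and a tool call to move; the robot and the scene stay as the last step left them, time stands still between calls to the robot, and variables do not carry over. Pictures are saved under pics/ and viewed, at most 10 in all, crops included, and the job is handed in when it is done.

Besides the shell and the picture viewer there is one more tool, called after "Call:" as name([rows], argument=value, ...), one row to a line, values as JSON. servo_tool: Moves the arm, as the interface text tells. Its arguments: {"type":"object","properties":{"commands":{"type":"array","items":{"type":"array","items":{"type":"array","items":{"type":"number"}}}}},"required":["commands"]}

```bash
mkdir -p pics; python3 - <<'E'
from bench import arm,cams
import cv2,numpy as np
s=arm.read_state();print({k:np.round(v,3).tolist() for k,v in s.items()},arm.grip_point_offset)
for n in("scene","top"):
    d=cams.get_image(n);cv2.imwrite(f"pics/{n}0.png",cv2.resize(d["frame"],(800,600)));print(n,d["K"],d["T"])
E
```

```text
{'clock': 0.0, 'joints': [-0.922, 0.386, 0.007, -0.0, -1.194, -0.259], 'joint_vel': [0.002, 0.0, -0.002, -0.001, -0.002, 0.002], 'joint_efforts': [-0.0, -39.229, 18.84, 4.186, -0.005, -0.0], 'position': [237.294, -577.576, 230.245], 'ee_rot': [-0.194, 0.981, 0.001, -0.0], 'contact_force': [1.011, -0.36, -0.11], 'wrist_torque': [0.022, 0.016, -0.045], 'grasp_force': 0.0, 'gripper_width': 85.119} 18.700000000000003
scene [[436.13551246   0.         263.106611  ]
 [  0.         436.13551246 184.57824476]
 [  0.           0.           1.        ]] [[ 6.62167335e-01 -4.08018077e-01  6.28534541e-01  1.34892758e+03]
 [ 7.49351732e-01  3.57710486e-01 -5.57238899e-01 -6.45669371e+02]
 [ 2.53014804e-03  8.39978843e-01  5.42613252e-01  7.29759996e+02]
 [ 0.00000000e+00  0.00000000e+00  0.00000000e+00  1.00000000e+00]]
top [[356.21681604   0.         256.35307775]
 [  0.         356.21681604 189.43829143]
 [  0.           0.           1.        ]] [[-1.75436469e-02  9.83985842e-01 -1.77381180e-01  3.98277110e+02]
 [-9.99770181e-01 -1.50778675e-02  1.52395361e-02  5.31966501e+01]
 [ 1.23209579e-02  1.77607771e-01  9.84024224e-01  1.06551004e+03]
 [ 0.00000000e+00  0.00000000e+00  0.00000000e+00  1.00000000e+00]]
```

View pics/top0.png

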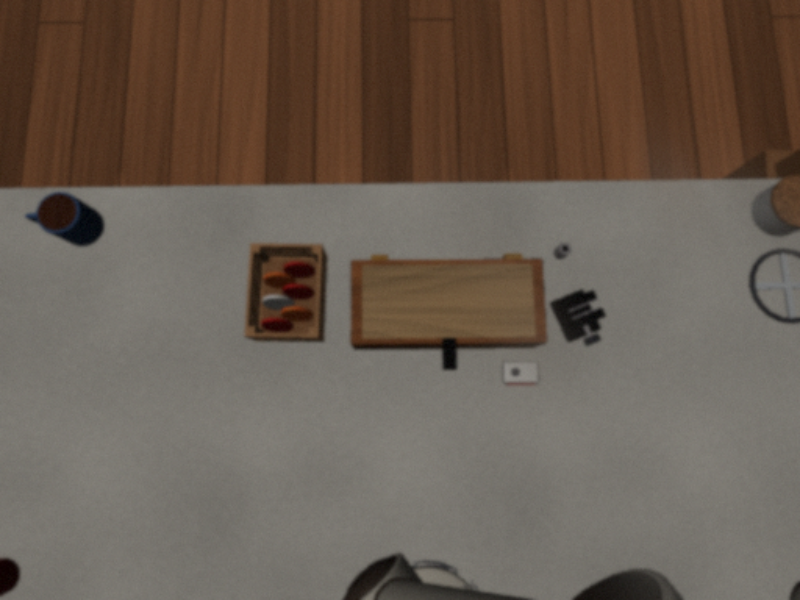

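View pics/scene0.png

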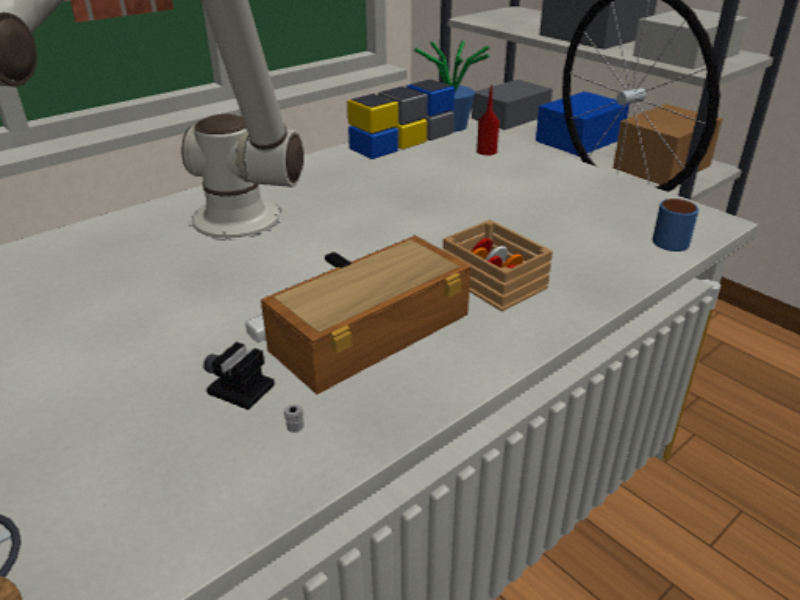

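The top view shows the case with lid corners at (352,261), (542,260), (546,343) and (352,345), and the tab near (450,355). The hinge is on the far side (world +x). The scene view agrees, with lid corners at (265,298), (318,338), (470,268) and (416,238).

```bash
cat > h.py <<'E'
import numpy as np
from bench import arm,cams
from scipy.spatial.transform import Rotation as R
def proj(d,p):
    c=np.linalg.inv(d["T"])@np.append(p,1); v=np.array([c[0],-c[1],-c[2]])
    q=d["K"]@v; return q[:2]/q[2]
def case(P,p):
    return np.array([P[0],P[1],0])+R.from_euler('z',P[2]).apply(p)
E
python3 - <<'E'
from h import *
from scipy.optimize import least_squares
D={n:cams.get_image(n) for n in("top","scene")}
obs=[("top",(75,170,108),(352,261)),("top",(75,-170,108),(542,260)),("top",(-75,-170,108),(545,343)),("top",(-75,170,108),(352,345)),
("scene",(-75,-170,108),(265,298)),("scene",(75,-170,108),(318,338)),("scene",(75,170,108),(470,268)),("scene",(-75,170,108),(416,238)),("scene",(75,-170,0),(318,388)),("top",(-120,0,106),(449.5,369))]
f=lambda P:np.ravel([proj(D[n],case(P,p))-np.array(q)*.64 for n,p,q in obs])
r=least_squares(f,[600,0,0],loss='soft_l1');print(r.x,np.round(f(r.x).reshape(-1,2),1).tolist())
P=r.x
print("tab",case(P,[-108,0,106]),"grip",case(P,[-15,-30,72]))
s=arm.read_state();print(R.from_quat(s["ee_rot"]).as_matrix().round(3))
E
```

```text
[ 5.61397677e+02 -4.20633159e+01 -4.63158928e-03] [[-1.7, -0.7], [-0.6, -1.3], [0.7, -0.4], [-1.8, -0.2], [-2.9, -0.4], [-3.8, 0.6], [0.5, -3.0], [-0.5, -3.1], [-0.5, 3.3], [-0.6, 0.6]]
tab [453.39883553 -41.563106   106.        ] grip [546.25889085 -71.99352049  72.        ]
[[-0.925 -0.38  -0.001]
 [-0.38   0.925  0.001]
 [ 0.     0.001 -1.   ]]
```

Call:
servo_tool([
  [[0, 0, 0, -0.01, 0, 0, 5.6], [0, 0, 0, -0.01, 0, 0, 5.6], [0, 0, 0, 0, 0, 0, 5.6], [0, 0, 0, 0, 0, 0, 5.5], [0, -0.008, 0.037, 0, 0, 0, 0], [0, -0.008, 0.037, 0, 0, 0, 0], [0, -0.008, 0.037, 0, 0, 0, 0], [0, -0.008, 0.037, 0, 0, 0, 0], [0, -0.008, 0.037, 0, 0, 0, 0], [0, -0.008, 0.037, 0, 0, 0, 0]],
])

```text
clock: 1.03
position: [285.2, -354.3, 251.1]
ee_rot: [0.0, 1.0, 0.0, -0.0]
contact_force: [0.5, 0.9, 0.6]
gripper_width: 85.3
grasp_force: 0.0
```

Call:
servo_tool([
  [[0, -0.008, 0.037, 0, 0, 0, 0], [0, -0.008, 0.037, 0, 0, 0, 0], [0, -0.008, 0.037, 0, 0, 0, 0], [0, -0.008, 0.037, 0, 0, 0, 0], [0, -0.008, 0.037, 0, 0, 0, 0], [0, -0.008, 0.037, 0, 0, 0, 0], [0, -0.008, 0.037, 0, 0, 0, 0], [0, -0.008, 0.037, 0, 0, 0, 0], [0, 0, 0, 0, 0, 0, 0], [0, 0, 0, 0, 0, 0, 0]],
])

```text
clock: 1.87
position: [349.4, -58.2, 251.4]
ee_rot: [-0.003, 1.0, 0.0, 0.0]
contact_force: [0.0, -0.5, -0.4]
gripper_width: 85.0
grasp_force: 0.0
```

Call:
servo_tool([
  [[0, -0.02, 0.008, 0, 0, 0, 0], [0, -0.02, 0.008, 0, 0, 0, 0], [0, 0, 0, 0, 0, -6.5, 0], [0, 0, 0, 0, 0, -6.5, 0], [0, 0, 0, 0, 0, -6.4, 0], [0, 0, 0, 0, 0, -6.4, 0], [0, 0, 0, 0, 0, -6.4, 0], [0, 0, 0, 0, 0, -6.4, 0], [0, 0, 0, 0, 0, -6.4, 0], [0, 0, 0, 0, 0, 0, 0]],
])

```text
clock: 2.7
position: [411.2, -78.0, 277.7]
ee_rot: [0.004, 0.932, 0.007, 0.363]
contact_force: [-0.2, -0.1, -1.7]
gripper_width: 85.4
grasp_force: 0.0
```

```bash
python3 - <<'E'
from h import *
import cv2
s=arm.read_state();print(s["joints"],s["position"],s["ee_rot"])
d=cams.get_image("wrist");cv2.imwrite("pics/w1.png",cv2.resize(d["frame"],(800,600)));print(d["K"],d["T"])
E
```

```text
[ 0.1846168  -0.36047862 -1.06792837  0.73686508 -0.16974503 -2.44973672] [411.21471531 -77.97681606 277.67732845] [0.00402037 0.93156018 0.00747225 0.36348814]
[[297.31863964   0.         254.81698891]
 [  0.         297.31863964 189.72009455]
 [  0.           0.           1.        ]] [[ 2.53362819e-03 -4.97545117e-01 -8.67434399e-01  2.56907099e+02]
 [ 9.99864531e-01  1.53679902e-02 -5.89437484e-03 -7.93256389e+01]
 [ 1.62634407e-02 -8.67301955e-01  4.97516652e-01  3.29593428e+02]
 [ 0.00000000e+00  0.00000000e+00  0.00000000e+00  1.00000000e+00]]
```

View pics/w1.png

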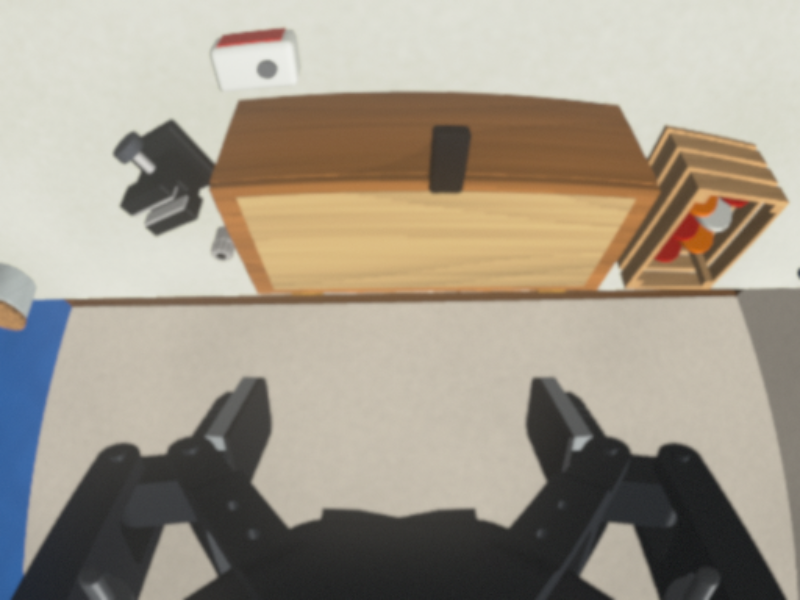

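Call:
servo_tool([
  [[0, 0, 0.005, 0, 0, 5.6, 0], [0, 0, 0.005, 0, 0, 5.6, 0], [0, 0, 0.005, 0, 0, 5.6, 0], [0, 0, 0.005, 0, 0, 5.6, 0], [0, 0, 0.008, 0, 0, 0, 0], [0, 0, 0.008, 0, 0, 0, 0], [0, 0, 0, 0, 0, 0, 0]],
])

```text
clock: 3.33
position: [415.7, -37.0, 279.4]
ee_rot: [-0.005, 0.98, 0.009, 0.196]
contact_force: [0.5, -0.0, 0.3]
gripper_width: 85.4
grasp_force: 0.0
```

```bash
cat >> h.py <<'E'
def fray(d,px):
    K=d["K"];u=np.array([(px[0]-K[0,2])/K[0,0],(px[1]-K[1,2])/K[1,1]]);r=np.linalg.norm(u)
    v=np.array([*(np.sin(r)*u/r),np.cos(r)]);v=d["T"][:3,:3]@(v*[1,-1,-1]);return d["T"][:3,3],v
def onz(d,px,z):
    o,v=fray(d,px);return o+v*(z-o[2])/v[2]
E
python3 - <<'E'
from h import *
import cv2
np.set_printoptions(precision=3,suppress=True)
s=arm.read_state();print(s["joints"],s["position"],s["ee_rot"])
# prior picture calibration
d={"K":np.array([[297.319,0,254.817],[0,297.319,189.72],[0,0,1]]),"T":np.array([[2.5336e-3,-.497545,-.867434,256.907],[.999865,.015368,-.0058944,-79.3256],[.01626344,-.867302,.4975167,329.593],[0,0,0,1]])}
S=.64
for n,p,z in [("-x-y",(212,184),108),("-x+y",(657,184),108),("+x-y",(262,291),108),("+x+y",(605,290),108),("tab tip L",(433,127),112),("tab tip R",(469,128),112),("tab in L",(431,191),112),("tab in R",(464,191),112)]:
    print(n,onz(d,np.array(p)*S,z))
E
```

```text
[ 0.4   -0.237 -0.686  0.193 -0.757 -2.077] [415.724 -37.04  279.352] [-0.005  0.98   0.009  0.196]
-x-y [ 480.014 -207.449  108.   ]
-x+y [479.683 117.995 108.   ]
+x-y [ 628.768 -207.068  108.   ]
+x+y [636.6   133.746 108.   ]
tab tip L [434.884 -55.558 112.   ]
tab tip R [435.248 -33.882 112.   ]
tab in L [491.837 -53.878 112.   ]
tab in R [491.758 -31.027 112.   ]
```

Call:
servo_tool([
  [[0, 0.018, -0.003, 0.02, 0, 0, 0], [0, 0.017, -0.003, 0.025, 0, 0, 0], [0, 0, 0, 0.03, 0, 0, 0], [0, 0, 0, 0.03, 0, 0, 0], [0, 0, 0, 0.03, 0, 0, 0], [0, 0, 0, 0.02, 0, 0, 0], [0, 0, 0, 0, 0, 0, 0]],
])

```text
clock: 3.92
position: [440.1, -43.9, 121.4]
ee_rot: [-0.004, 0.982, 0.007, 0.189]
contact_force: [0.5, 0.0, -0.6]
gripper_width: 85.7
grasp_force: 0.0
```

```bash
python3 - <<'E'
from h import *
import cv2
np.set_printoptions(precision=3,suppress=True)
s=arm.read_state();print(s["joints"],s["position"],s["ee_rot"])
d=cams.get_image("wrist");cv2.imwrite("pics/w2.png",cv2.resize(d["frame"],(800,600)));np.savez("w2",K=d["K"],T=d["T"])
E
```

```text
[ 0.273  0.044 -1.018  0.559 -0.162 -2.371] [440.098 -43.947 121.402] [-0.004  0.982  0.007  0.189]
```

View pics/w2.png

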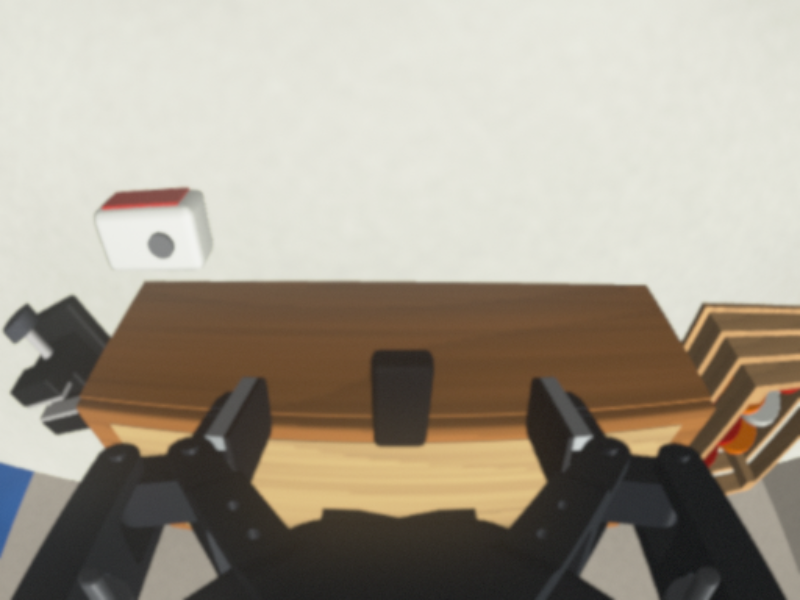

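Call:
servo_tool([
  [[0, 0, 0, 0, 0, 7, 0], [0, 0, 0, 0, 0, 7, 0], [0, 0, 0, 0, 0, 7, 0], [0, 0, 0, 0, 0, 0, 0]],
])

```text
clock: 4.3
position: [456.6, -51.6, 133.0]
ee_rot: [0.001, 0.997, -0.003, 0.071]
contact_force: [2.7, 0.8, 0.0]
gripper_width: 85.8
grasp_force: 0.0
```

```bash
python3 - <<'E'
from h import *
np.set_printoptions(precision=3,suppress=True)
s=arm.read_state();print(s["joints"],s["position"],s["ee_rot"])
d=np.load("w2.npz")
for p,z in [((372,353),112),((432,352),112),((375,443),112),((426,443),112),((80,402),108),((712,402),108)]: print(onz(d,np.array(p)*.64,z))
E
```

```text
[ 0.272  0.144 -0.647  0.072 -0.645 -1.898] [456.601 -51.599 133.026] [ 0.001  0.997 -0.003  0.071]
[432.242 -53.966 112.   ]
[431.773 -32.989 112.   ]
[490.383 -54.425 112.   ]
[490.577 -31.854 112.   ]
[ 478.868 -204.373  108.   ]
[479.976 117.462 108.   ]
```

Call:
servo_tool([
  [[0, 0.014, 0.008, 0, 0, 0, 0], [0, 0, 0, 0.015, 0, 0, 0], [0, 0, 0, 0.015, 0, 0, 0], [0, 0, 0, 0.014, 0, 0, 0], [0, 0, 0, 0, 0, 0, 0]],
])

```text
clock: 4.72
position: [439.9, -46.9, 82.3]
ee_rot: [0.002, 0.998, -0.005, 0.066]
contact_force: [-0.6, 0.4, 0.1]
gripper_width: 85.2
grasp_force: 0.0
```

Call:
servo_tool([
  [[0, -0.009, 0.003, -0.004, 0, 0, 0], [0, 0, 0, 0, 0, 0, 0], [255, 0, 0, 0, 0, 0, 0], [255, 0, 0, 0, 0, 0, 0], [255, 0, 0, 0, 0, 0, 0], [255, 0, 0, 0, 0, 0, 0], [255, 0, 0, 0, 0, 0, 0], [255, 0, 0, 0, 0, 0, 0]],
])

```text
clock: 5.38
position: [448.8, -42.9, 88.4]
ee_rot: [0.002, 0.998, -0.004, 0.067]
contact_force: [-7.0, 14.6, 6.6]
gripper_width: 22.4
grasp_force: 58.3
```

```bash
python3 - <<'E'
from h import *
np.set_printoptions(precision=3,suppress=True)
s=arm.read_state();print(s["joints"],s["position"],s["ee_rot"],s["grasp_force"],s["gripper_width"],s["contact_force"])
E
```

```text
[ 0.299  0.207 -0.727  0.097 -0.514 -1.955] [448.757 -42.897  88.399] [ 0.002  0.998 -0.004  0.067] 58.33808183670044 22.395805055569927 [-7.044 14.623  6.64 ]
```

```bash
cat > arc.py <<'E'
from h import *
import sys
hx,dt,n,th1=map(float,sys.argv[1:5])  # hinge x, tool turn per row, rows, final lid angle(deg)
s=arm.read_state();r=R.from_quat(s["ee_rot"]);p=np.array(s["position"]);g=arm.grip_point_offset
G=p-r.apply([0,0,g]);h=np.array([hx,G[1],100.]);v=G-h
rad=np.hypot(v[0],v[2]);a=np.degrees(np.arctan2(v[2],v[0]));th0=178.1-a;print("radius",rad,"lid",th0)
n=int(n)
for th in np.linspace(th0,th1,n+1)[1:]:
    w=np.radians(178.1-th);G=h+rad*np.array([np.cos(w),0,np.sin(w)])
    r2=r*R.from_rotvec([0,dt,0],degrees=True)
    p2=G+r2.apply([0,0,g]);print(np.round(r.inv().apply(p2-p)/1000,4).tolist(),end=",")
    r,p=r2,p2
print(p,r.as_quat())
E
python3 arc.py 631 3 16 98
```

```text
radius 184.8561070629049 lid 0.24932884037539793
[-0.0034, -0.0002, -0.0192],[-0.0044, -0.0001, -0.019],[-0.0055, -0.0001, -0.0186],[-0.0065, -0.0001, -0.0183],[-0.0074, -0.0001, -0.0178],[-0.0084, -0.0001, -0.0174],[-0.0093, -0.0001, -0.0168],[-0.0102, -0.0001, -0.0162],[-0.0111, -0.0, -0.0156],[-0.0119, -0.0, -0.0149],[-0.0127, 0.0, -0.0142],[-0.0134, 0.0, -0.0135],[-0.0141, 0.0, -0.0127],[-0.0148, 0.0001, -0.0118],[-0.0154, 0.0001, -0.0109],[-0.016, 0.0001, -0.01],[650.66992057 -42.80536948 267.85642704] [ 0.00325571  0.93857686 -0.00334048 -0.34503873]
```

Call:
servo_tool([
  [[255, -0.0034, 0, -0.019, 0, 3, 0], [255, -0.0044, 0, -0.019, 0, 3, 0], [255, -0.0055, 0, -0.0186, 0, 3, 0], [255, -0.0065, 0, -0.0183, 0, 3, 0], [255, -0.0074, 0, -0.0178, 0, 3, 0]],
])

```text
clock: 5.8
position: [471.3, -42.8, 180.6]
ee_rot: [0.003, 0.998, -0.004, -0.068]
contact_force: [0.4, 1.6, -5.3]
gripper_width: 22.1
grasp_force: 60.6
```

```bash
python3 arc.py 631 3 11 98; python3 -c "
from h import *
s=arm.read_state();print(s)"
```

```text
radius 185.77377365045126 lid 30.344076672875474
[-0.0082, -0.0001, -0.0177],[-0.0092, -0.0001, -0.0172],[-0.0101, -0.0001, -0.0166],[-0.011, -0.0, -0.016],[-0.0119, -0.0, -0.0153],[-0.0127, 0.0, -0.0145],[-0.0135, 0.0, -0.0138],[-0.0142, 0.0001, -0.013],[-0.0149, 0.0001, -0.0121],[-0.0155, 0.0001, -0.0112],[-0.0161, 0.0001, -0.0103],[650.71136128 -42.71090981 268.860148  ] [ 0.00374198  0.93715358 -0.00350692 -0.34887945]
{'clock': 5.8, 'joints': array([ 0.23782576,  0.24417011, -0.33172171, -0.02642449, -1.13003947,
       -1.80092687]), 'joint_vel': array([-0.14886142,  0.29399272,  0.97177088, -0.12799126, -1.26210858,
        0.20102609]), 'joint_efforts': array([ -0.6318263 , -33.78313065,  16.92861021,   5.15947044,
         0.82744746,  -0.11010046]), 'position': array([471.32512603, -42.79531088, 180.59077606]), 'ee_rot': array([ 0.00259187,  0.99764846, -0.00442529, -0.06834651]), 'contact_force': array([ 0.41763924,  1.57534628, -5.26126777]), 'wrist_torque': array([ 0.58327213, -0.12652968, -0.10079202]), 'grasp_force': 60.60858964920044, 'gripper_width': 22.107168597845845}
```

Tracks the arc with small forces.

Call:
servo_tool([
  [[255, -0.0082, 0, -0.0177, 0, 3, 0], [255, -0.0092, 0, -0.0172, 0, 3, 0], [255, -0.0101, 0, -0.0166, 0, 3, 0], [255, -0.011, 0, -0.016, 0, 3, 0], [255, -0.0119, 0, -0.0153, 0, 3, 0], [255, -0.0127, 0, -0.0145, 0, 3, 0]],
])

```text
clock: 6.3
position: [555.9, -43.3, 258.7]
ee_rot: [0.003, 0.974, -0.005, -0.225]
contact_force: [-3.9, 0.2, 1.6]
gripper_width: 22.5
grasp_force: 63.4
```

```bash
python3 arc.py 631 2 6 99; python3 -c "
from h import *
s=arm.read_state();print(s['joints'],s['contact_force'])"
```

```text
radius 187.7714757913359 lid 67.24478403177228
[-0.0118, -0.0, -0.0121],[-0.0124, 0.0, -0.0114],[-0.0131, 0.0, -0.0106],[-0.0137, 0.0, -0.0098],[-0.0142, 0.0001, -0.009],[-0.0147, 0.0001, -0.0081],[654.98011505 -43.28779895 269.65931594] [ 0.00330996  0.94535327 -0.00467724 -0.32599749]
[ 0.17453308  0.4948792   0.20370204 -0.06883935 -1.72930363 -1.74640064] [-3.85307746  0.1972348   1.62676064]
```

Call:
servo_tool([
  [[255, -0.0118, 0, -0.0121, 0, 2, 0], [255, -0.0124, 0, -0.0114, 0, 2, 0], [255, -0.0131, 0, -0.0106, 0, 2, 0], [255, -0.0137, 0, -0.0098, 0, 2, 0], [255, -0.0142, 0, -0.009, 0, 2, 0], [255, -0.0147, 0, -0.0075, 0, 2, 0], [255, 0, 0, 0, 0, 0, 0]],
])

```text
clock: 6.88
position: [658.2, -44.0, 270.4]
ee_rot: [0.003, 0.946, -0.006, -0.323]
contact_force: [0.2, -2.3, 8.8]
gripper_width: 22.5
grasp_force: 66.5
```

```bash
python3 arc.py 628 2 1 100; python3 -c "
from h import *
s=arm.read_state();print(s['joints'],s['contact_force'])"
```

```text
radius 189.75913823755624 lid 100.7651369551651
[0.0029, -0.0, 0.0011],[655.17610704 -43.99070297 271.3010749 ] [ 0.00307203  0.94046856 -0.0062279  -0.33980973]
[ 0.14150398  0.80377429  0.72704329 -0.09128273 -2.1470095  -1.74239695] [ 0.18035834 -2.28040676  8.84621272]
```

Call:
servo_tool([
  [[0, 0, 0, 0, 0, 0, 0], [0, 0, 0, 0, 0, 0, 0], [0, 0, 0, 0, 0, 0, 0], [0, 0, 0, 0, 0, 0, 0], [0, 0, 0, -0.02, 0, 0, 0], [0, 0, 0, -0.03, 0, 0, 0], [0, 0, 0, -0.03, 0, 0, 0], [0, 0.006, 0, -0.02, 0, -6, 0], [0, 0, 0, 0, 0, -6, 0], [0, 0, 0, 0, 0, -6, 0]],
])

```text
clock: 7.72
position: [713.6, -42.5, 345.0]
ee_rot: [0.003, 0.986, -0.006, -0.168]
contact_force: [-0.5, 0.6, 1.2]
gripper_width: 85.4
grasp_force: 0.0
```

Call:
servo_tool([
  [[0, 0.03, 0, 0, 0, -6.4, 0], [0, 0.03, 0, 0, 0, -6.4, 0], [0, 0.03, 0, 0, 0, -6.4, 0], [0, 0.03, 0, 0, 0, 0, 0], [0, 0.03, 0, 0, 0, 0, 0], [0, 0.01, 0, 0.03, 0, 0, 0], [0, 0, 0, 0.03, 0, 0, 0], [0, 0, 0, 0, 0, 0, 0]],
])

```text
clock: 8.38
position: [555.0, -41.9, 306.1]
ee_rot: [0.003, 1.0, -0.005, -0.021]
contact_force: [-1.2, 1.0, -2.1]
gripper_width: 85.4
grasp_force: 0.0
```

```bash
python3 - <<'E'
from h import *
import cv2
np.set_printoptions(precision=3,suppress=True)
s=arm.read_state();print(s["joints"],s["position"],s["ee_rot"])
d=cams.get_image("wrist");cv2.imwrite("pics/w3.png",cv2.resize(d["frame"],(800,600)));np.savez("w3",K=d["K"],T=d["T"]);print(d["T"])
E
```

```text
[ 0.216  0.246 -0.006  0.001 -1.362 -1.793] [555.009 -41.854 306.098] [ 0.003  1.    -0.005 -0.021]
[[  0.006  -0.965  -0.261 482.979]
 [  1.      0.003   0.012 -40.798]
 [ -0.011  -0.261   0.965 451.031]
 [  0.      0.      0.      1.   ]]
```

View pics/w3.png

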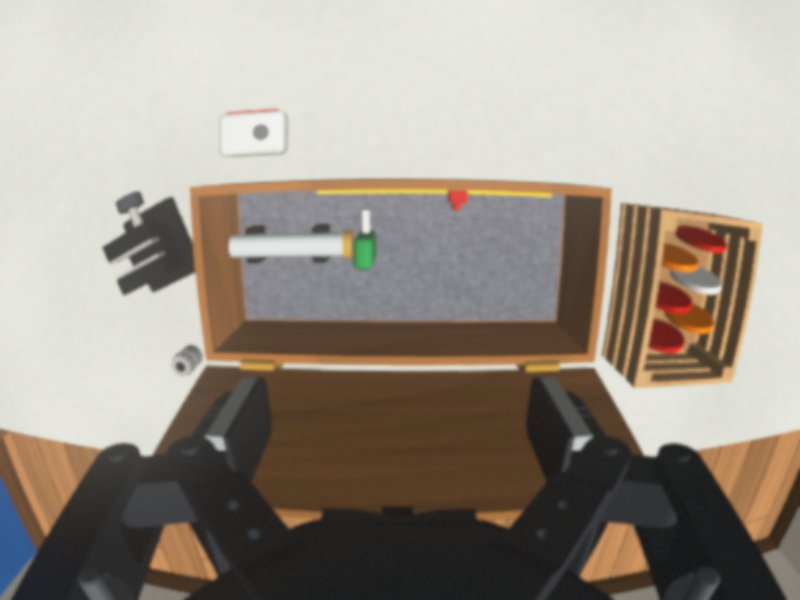

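The lid is open on its stop. In the wrist view the grip is at about (365,250), the pointer tip at (366,212) and the red marker's nose at (457,207).

```bash
python3 - <<'E'
from h import *
import cv2
np.set_printoptions(precision=1,suppress=True)
d=np.load("w3.npz")
for n,p,z in [("c-x-y",(191,188),100),("c-x+y",(610,188),100),("c+x-y",(207,362),100),("c+x+y",(596,360),100),("ptr tip",(366,211),48),("grip top near",(364,240),88),("mk nose top",(457,208),72),("mk nose bot",(457,208),44)]: print(n,onz(d,np.array(p)*.64,z))
im=cv2.imread("pics/w3.png")[170:290,330:490];cv2.imwrite("pics/w3c.png",cv2.resize(im,(800,600),interpolation=cv2.INTER_CUBIC))
E
```

```text
c-x-y [ 486.9 -211.4  100. ]
c-x+y [488.5 124.8 100. ]
c+x-y [ 636.9 -212.9  100. ]
c+x+y [635.6 126.6 100. ]
ptr tip [515.  -73.2  48. ]
grip top near [534.8 -71.9  88. ]
mk nose top [510.7   3.   72. ]
mk nose bot [512.8   6.3  44. ]
```

View pics/w3c.png

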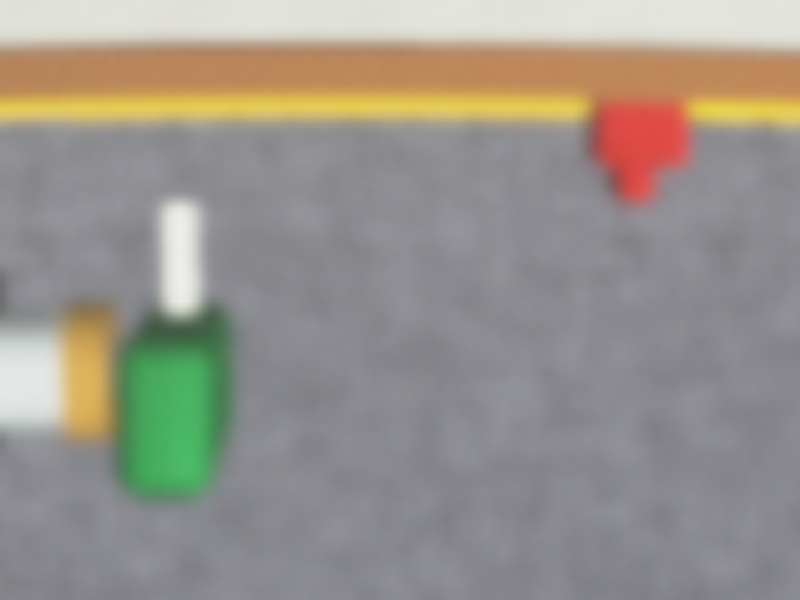

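```bash
python3 - <<'E'
from h import *
np.set_printoptions(precision=1,suppress=True)
d=np.load("w3.npz")
for n,p,z in [("ptr tip",(366.2,211),48),("grip top",(363.7,253.7),88),("mk nose top",(457,210.5),72)]: print(n,onz(d,np.array(p)*.64,z))
E
```

```text
ptr tip [515. -73.  48.]
grip top [545.8 -72.4  88. ]
mk nose top [512.8   3.1  72. ]
```

Call:
servo_tool([
  [[0, 0.008, -0.016, 0, 0, -2.4, 0], [0, 0, -0.015, 0.03, 0, 0, 0], [0, 0, 0, 0.035, 0, 0, 0], [0, 0, 0, 0.035, 0, 0, 0], [0, 0, 0, 0.035, 0, 0, 0], [0, 0, 0, 0.03, 0, 0, 0], [0, 0, 0, 0.02, 0, 0, 0], [0, 0, 0, 0, 0, 0, 0]],
])

```text
clock: 9.1
position: [552.5, -75.3, 123.3]
ee_rot: [0.003, 1.0, -0.006, 0.001]
contact_force: [-0.4, -0.5, 0.8]
gripper_width: 85.6
grasp_force: 0.0
```

```bash
python3 - <<'E'
from h import *
import cv2
np.set_printoptions(precision=3,suppress=True)
s=arm.read_state();print(s["position"],s["ee_rot"])
d=cams.get_image("wrist");cv2.imwrite("pics/w4.png",cv2.resize(d["frame"],(800,600)));np.savez("w4",K=d["K"],T=d["T"])
E
```

```text
[552.473 -75.262 123.261] [ 0.003  1.    -0.006  0.001]
```

View pics/w4.png

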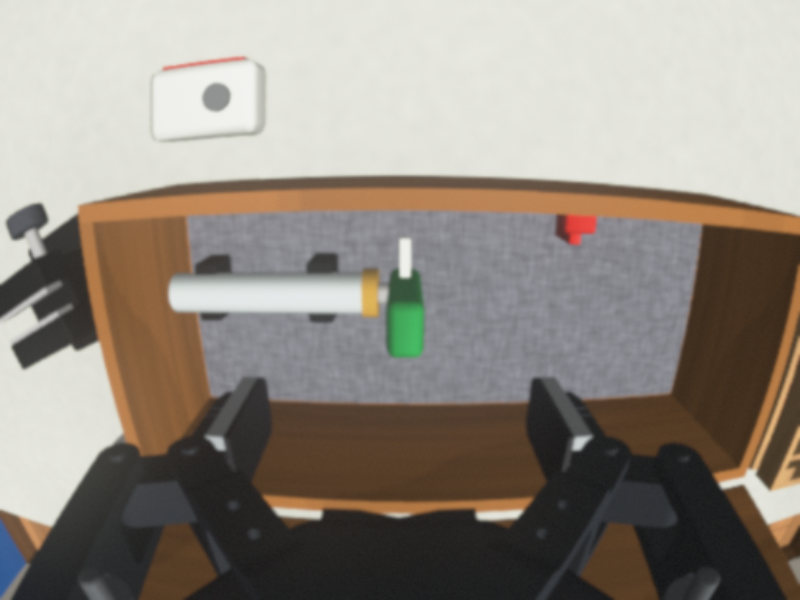

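The grip top is centred at (406,330), the pointer tip at (405,240) and the nose at (574,241).

```bash
python3 - <<'E'
from h import *
np.set_printoptions(precision=1,suppress=True)
d=np.load("w4.npz")
for n,p,z in [("ptr tip",(405,240),48),("grip top",(406,330.5),88),("mk nose top",(574,241),72)]: print(n,onz(d,np.array(p)*.64,z))
E
```

```text
ptr tip [515.1 -73.6  48. ]
grip top [545.1 -73.3  88. ]
mk nose top [510.    0.9  72. ]
```

Call:
servo_tool([
  [[0, 0.007, 0.002, 0.015, 0, 0, 0], [0, 0, 0, 0.025, 0, 0, 0], [0, 0, 0, 0.02, 0, 0, 0], [0, 0, 0, 0.01, 0, 0, 0], [0, 0, 0, 0, 0, 0, 0]],
])

```text
clock: 9.57
position: [548.1, -73.7, 56.5]
ee_rot: [0.002, 1.0, -0.006, 0.005]
contact_force: [-0.6, 0.9, 0.0]
gripper_width: 85.5
grasp_force: 0.0
```

Call:
servo_tool([
  [[0, 0.002, 0, 0.003, 0, 0, 0], [255, 0, 0, 0, 0, 0, 0], [255, 0, 0, 0, 0, 0, 0], [255, 0, 0, 0, 0, 0, 0], [255, 0, 0, 0, 0, 0, 0], [255, 0, 0, 0, 0, 0, 0], [255, 0, 0, 0, 0, 0, 0], [255, 0, 0, 0, 0, 0, 0]],
])

```text
clock: 10.23
position: [545.6, -73.3, 54.1]
ee_rot: [0.002, 1.0, -0.005, 0.006]
contact_force: [-1.8, 3.2, 3.6]
gripper_width: 15.4
grasp_force: 58.7
```

Call:
servo_tool([
  [[255, 0, 0.006, 0, 0, 0, 0], [255, 0, 0.012, 0, 0, 0, 0], [255, 0, 0.014, 0, 0, 0, 0], [255, 0, 0.014, 0, 0, 0, 0], [255, 0, 0.012, 0, 0, 0, 0], [255, 0, 0.008, 0, 0, 0, 0], [255, 0, 0.004, 0, 0, 0, 0], [255, 0, 0, 0, 0, 0, 0], [255, 0, 0, 0, 0, 0, 0]],
])

```text
clock: 10.98
position: [546.1, -4.9, 54.1]
ee_rot: [0.002, 1.0, -0.007, 0.005]
contact_force: [-0.8, -8.0, 8.9]
gripper_width: 15.2
grasp_force: 59.5
```

```bash
python3 - <<'E'
from h import *
import cv2
np.set_printoptions(precision=3,suppress=True)
s=arm.read_state();print(s["position"],s["ee_rot"])
d=cams.get_image("wrist");cv2.imwrite("pics/w5.png",cv2.resize(d["frame"][90:240,155:355],(800,600),interpolation=cv2.INTER_CUBIC));np.savez("w5",K=d["K"],T=d["T"])
E
```

```text
[546.061  -4.902  54.074] [ 0.002  1.    -0.007  0.005]
```

View pics/w5.png

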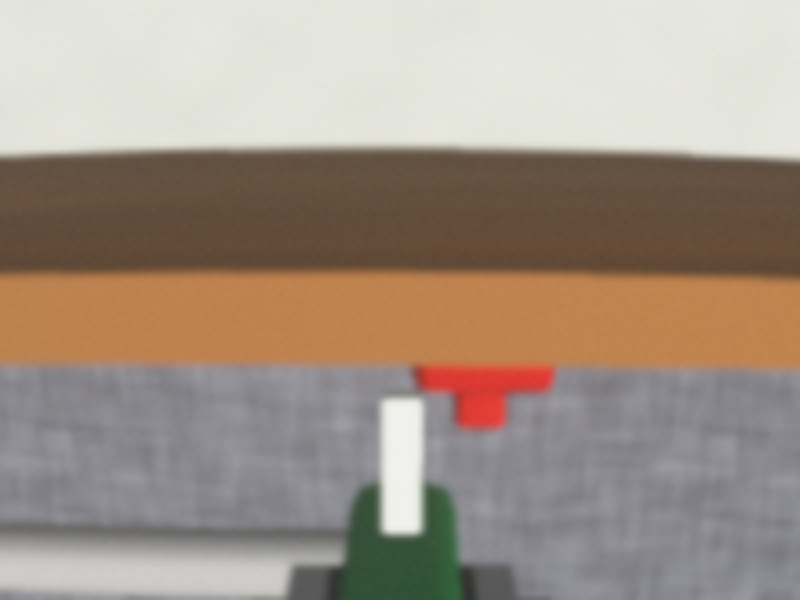

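The pointer's centre is at crop x 402 and the nose's at x 481, so there is still a short way to pull.

```bash
python3 - <<'E'
from h import *
np.set_printoptions(precision=2,suppress=True)
d=np.load("w5.npz")
f=lambda u,v:np.array([155+(u+.5)/4-.5,90+(v+.5)/4-.5])
for n,p,z in [("ptr tip",(402,400),48.5),("ptr base",(402,533),48.5),("nose",(481,425),72),("nose l",(456,425),72),("nose r",(507,425),72),("mk l",(418,385),72),("mk r",(554,385),72)]: print(n,onz(d,f(*p),z))
print(d["T"])
E
```

```text
ptr tip [514.41  -5.55  48.5 ]
ptr base [533.33  -5.63  48.5 ]
nose [509.6    3.44  72.  ]
nose l [509.59   0.7   72.  ]
nose r [509.6   6.3  72. ]
mk l [505.    -3.47  72.  ]
mk r [504.99  11.34  72.  ]
[[  0.    -0.95  -0.31 466.41]
 [  1.    -0.     0.01  -3.45]
 [ -0.01  -0.31   0.95 195.03]
 [  0.     0.     0.     1.  ]]
```

Call:
servo_tool([
  [[255, 0, 0.005, 0, 0, 0, 0], [255, 0, 0.004, 0, 0, 0, 0], [255, 0, 0, 0, 0, 0, 0], [255, 0, 0, 0, 0, 0, 0], [255, 0, 0, 0, 0, 0, 0]],
])

```text
clock: 11.45
position: [546.1, 3.7, 54.1]
ee_rot: [0.002, 1.0, -0.007, 0.005]
contact_force: [-1.0, -8.6, 8.2]
gripper_width: 15.2
grasp_force: 59.6
```

```bash
python3 - <<'E'
from h import *
import cv2
s=arm.read_state();print(s["position"],s["contact_force"],s["grasp_force"])
d=cams.get_image("wrist");cv2.imwrite("pics/w6.png",cv2.resize(d["frame"][160:235,205:305],(800,600),interpolation=cv2.INTER_CUBIC));np.savez("w6",K=d["K"],T=d["T"])
E
```

```text
[546.11527707   3.65330762  54.09312166] [-0.98686366 -8.63917243  8.24998744] 59.576810002326965
```

View pics/w6.png

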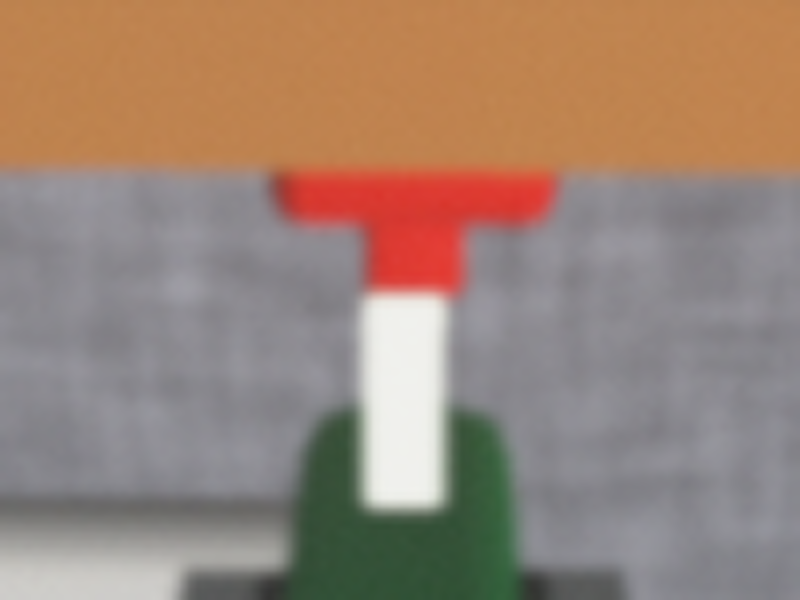

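```bash
python3 - <<'E'
from h import *
d=np.load("w6.npz")
f=lambda u,v:np.array([205+(u+.5)/8-.5,160+(v+.5)/8-.5])
for n,p,z in [("ptr tip",(404.5,295),48.5),("ptr base",(404,505),48.5),("nose",(415,285),72),("nose65",(415,285),65)]: print(n,onz(d,f(*p),z).round(2))
E
```

```text
ptr tip [518.21   2.99  48.5 ]
ptr base [533.27   2.89  48.5 ]
nose [509.33   3.92  72.  ]
nose65 [511.77   3.85  65.  ]
```

Call:
servo_tool([
  [[255, 0, 0.0009, 0, 0, 0, 0], [255, 0, 0, 0, 0, 0, 0], [255, 0, 0, 0, 0, 0, 0], [255, 0, 0, 0, 0, 0, 0], [255, 0, 0, 0, 0, 0, 0]],
])

```text
clock: 11.92
position: [546.1, 4.5, 54.1]
ee_rot: [0.002, 1.0, -0.007, 0.005]
contact_force: [-0.5, -8.0, 8.0]
gripper_width: 15.2
grasp_force: 59.6
```

```bash
python3 - <<'E'
from h import *
import cv2
s=arm.read_state();print(s["position"],s["contact_force"],s["grasp_force"])
a=cv2.resize(cams.get_image("wrist")["frame"][160:235,205:305],(400,300),interpolation=cv2.INTER_CUBIC)
b=cv2.resize(cams.get_image("scene")["frame"][100:290,100:380],(400,300))
cv2.imwrite("pics/w7.png",cv2.hconcat([a,b]))
E
```

```text
[546.12296788   4.48823893  54.07383801] [-0.5169188  -7.95304501  8.04138633] 59.57537770271301
```

View pics/w7.png

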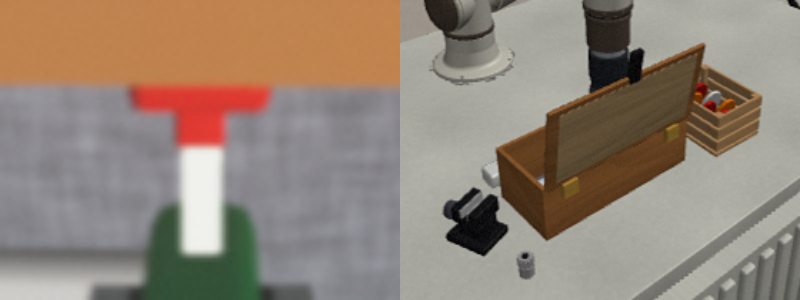

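The pointer (180–224) now sits centred under the nose (177–225). The lid is on its stop and the other objects haven't moved.

```bash
python3 -c "
from bench import ticket;print(ticket.job_done())"
```

```text
the job is handed in; nothing more can be done
None
```

The lid is open on its stop and released, and the arm is holding the rod against its spring with the pointer in line with the red marker to within about 1 mm by camera; the job is handed in at about 12 s, but no verdict came back.

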